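# Make up the recolouring and riveting kits for two handbags

## Task

Make up the kits for the two handbags that come in for repair next. Into the square three-compartment tray goes the recolouring kit: the wide flat brush lying flat in the long compartment, and the squat jar of colour and the tall slim bottle of finish standing upright, one in each of the two square compartments. Into the narrow two-compartment tray goes the riveting kit: the setter lying flat in the long compartment and the little rivet tin standing upright in the square one; leave the short bottle and the narrow brush where they are.

Things in the scene. Friction and masses are not known exactly. Their poses are not given: they have to be found in the camera images.
- colour_tray: Recolouring kit's tray: loose grey plastic, square, 172 x 172 mm, any yaw. Floor 4 mm thick; walls and dividers 4 mm thick, tops 22 mm above the table. Long compartment 80 mm (tray x) by 164 mm (tray y), centred at x = +42 mm, y = 0; two square ones, 80 x 80 mm, centred at x = -42 mm, y = +42 and -42 mm. Origin: centre of its underside; z up.
- rivet_tray: Riveting kit's tray: loose grey plastic, narrow, 242 mm (tray x) by 88 mm (tray y). Floor 4 mm thick; walls and divider 4 mm thick, tops 22 mm above the table. Long compartment 150 mm (x) by 80 mm (y), centred at x = -42 mm, y = 0; square one 80 x 80 mm, centred at x = +77 mm, y = 0. Origin: centre of its underside; z up.
- tall_bottle: The tall slim white plastic bottle of leather finish, standing upright: round body of 40 mm diameter up to 96 mm high, then a shoulder and a narrow cap of 21 mm diameter, 122 mm high in all; about 0.10 to 0.20 kg. Origin at the centre of its underside, z up along its axis.
- colour_jar: The squat jar of leather colour, standing upright: white plastic, 56 mm diameter, with a black ribbed screw lid of 59 mm diameter over the top 17 mm (from 41 to 58 mm); 58 mm high; 0.11 to 0.22 kg. Origin at the centre of its underside, z up along its axis.
- flat_brush: The wide flat brush, lying flat along its x, 150 mm long: wooden handle 20 mm wide, 10 mm thick from x = -75 to +20 mm; steel ferrule 32 mm wide, 12 mm thick to +42 mm; dark stiff bristles 30 mm wide to +75 mm; 50 g. Origin at mid-length on its underside, near its balance point; z up at the start.
- rivet_tin: The small round aluminium tin of rivets with a screw lid, standing upright: 44 to 46 mm diameter, 50 mm high, 0.09 to 0.18 kg. Origin at the centre of its underside, z up along its axis.
- setter: The rivet setter, a steel hand punch lying flat, its length along its x: 110 mm long, shank 12 mm square from x = -55 to +33 mm, then a round tip of about 8 mm diameter to x = +55 mm; 100 g. Origin at mid-length, on its underside; z up at the start.
- short_bottle: Other stock, not part of either kit: the short white plastic bottle with a wide cap, standing upright, 50 mm diameter up to 58 mm, cap 34 mm diameter, 82 mm high. Stays where it is. Origin at the centre of its underside.
- narrow_brush: Other stock, not part of either kit: the narrow brush, lying flat, 140 mm long along its x, handle 10 mm wide and 10 mm thick, ferrule 12 mm wide. Stays where it is. Origin at mid-length, on its underside.
Not all that is in view belongs to the job. What is shaped like the colour_jar but orange or pink is not meant.

How it is judged (in metres and radians):
At the end, for the whole second after the job is handed in: All five kit pieces rest on their compartment floors, clear of the gripper: origin off the compartment centre at most 16 mm (jar), 24 (bottle), 22 (tin), 34 across / 30 along (brush), 36 / 40 (setter); upright within 0.1 rad, or level within 0.07 and in line within 0.75 rad; trays flat (((x of colour_jar in the frame of colour_tray between -0.058 and -0.026 m and y of colour_jar in the frame of colour_tray between 0.026 and 0.058 m and x of tall_bottle in the frame of colour_tray between -0.066 and -0.018 m and y of tall_bottle in the frame of colour_tray between -0.066 and -0.018 m) or (x of colour_jar in the frame of colour_tray between -0.058 and -0.026 m and y of colour_jar in the frame of colour_tray between -0.058 and -0.026 m and x of tall_bottle in the frame of colour_tray between -0.066 and -0.018 m and y of tall_bottle in the frame of colour_tray between 0.018 and 0.066 m)) and z of colour_jar in the frame of colour_tray between 0.001 and 0.008 m and angle between each of colour_jar, tall_bottle, rivet_tin's own z axis and vertical below 0.1 rad and z of tall_bottle in the frame of colour_tray between 0.001 and 0.008 m and x of flat_brush in the frame of colour_tray between 0.008 and 0.076 m and y of flat_brush in the frame of colour_tray between -0.03 and 0.03 m and z of flat_brush in the frame of colour_tray between 0 and 0.019 m and angle between flat_brush's own x axis and vertical between 1.5 and 1.642 rad and angle between the x axis of flat_brush and the y axis of colour_tray, either way round below 0.75 rad and x of rivet_tin in the frame of rivet_tray between 0.055 and 0.099 m and y of rivet_tin in the frame of rivet_tray between -0.022 and 0.022 m and z of rivet_tin in the frame of rivet_tray between 0.001 and 0.008 m and x of setter in the frame of rivet_tray between -0.082 and -0.002 m and y of setter in the frame of rivet_tray between -0.036 and 0.036 m and z of setter in the frame of rivet_tray between 0 and 0.019 m and angle between setter's own x axis and vertical between 1.5 and 1.642 rad and angle between the x axis of setter and the x axis of rivet_tray, either way round below 0.75 rad and linear speed of each of colour_jar, tall_bottle, flat_brush, rivet_tin, setter below 0.02 m/s and angle between each of colour_tray, rivet_tray's own z axis and vertical below 0.05 rad); the robot touches nothing.
It fails at once if the short bottle was pushed more than 30 mm away or knocked over (distance of short_bottle from where it was at the start of the episode above 0.03 m or angle between short_bottle's own z axis and vertical above 0.5 rad).
It fails at once if the narrow brush was pushed more than 30 mm away (distance of narrow_brush from where it was at the start of the episode above 0.03 m).
It also fails if it takes over 109 s, if anything falls off the work surface, if the arm or the gripper's body presses on something with over 40 N, if the wrist force passes 120 N, or if a joint passes its speed limit or range.

## Robot

A 7-joint arm with a two-finger parallel gripper is mounted at the origin on the work surface. World frame = base frame: x ahead of the robot, y to its left, z up, the work surface at z = 0. Lengths are in m, angles in degrees, forces in N, time in s.
With the tool pointing down it reaches from about 0.425 to 0.875 m from the base axis. Payload 4.7 kg.
Tool frame: the origin (TCP) lies between the finger pads; the fingertips stand 8 mm ahead of it and the grasp point (between the pads) lies 11 mm behind it (env.tip_extent is the distance from the TCP to the fingertips, in m); z points along the fingers, y is the line along which they close (so a half turn about z gives the same grasp; the last joint's range is limited). The gripper opens to 87 mm and grips with 3 to 60 N. Pads are 19 mm wide; open, the fingers measure 117 mm over their backs; the gripper's body (75 mm by 190 mm) begins 51 mm behind the grasp point.
Start: joints at [-69.265, 18.392, -4.016, 83.108, 1.295, 78.541, -3.26], TCP at [0.222, 0.611, 0.231] pointing down, gripper open.
Joint ranges: [-163.93, 163.93], [-17.29, 119.83], [-79.2, 71.16], [3.27, 140.29], [-89.18, 269.18], [5.43, 117.66], [-154.24, 154.24]. Speed limits (degrees/s): [147.25, 147.25, 180, 180, 180, 180, 180].

## Interface

Orientations are given as [roll, pitch, yaw] about the fixed x, y, z axes, in that order (R = Rz(yaw) Ry(pitch) Rx(roll)).
In Python, from cell import sensors, vision, workorder, env gives the robot as it stands.
- The arm moves only by the tool drive_tool, never from a script. Its argument "moves" is a list of rows, each an object of numbers: "x", "y", "z": the shift along the tool's x, y, z in mm; "rx", "ry", "rz": the turn, a rotation vector about the tool's x, y, z in rad; "fingers": the closure, from -1 (fully open) to 1 (shut). In form: [{"x": .., "y": .., "z": .., "rx": .., "ry": .., "rz": .., "fingers": ..}, ...]. A call has 1 to 20 rows; each row is the pose to reach, as a shift and turn from the pose commanded when the call began, along the tool's axes at that moment; what a row does not reach only later rows make up. A row lasts 1/8 s, in which the tool goes at most 62.5 mm and 10.7 degrees, less where a joint would pass 70% of its speed; a pose out of reach is approached as far as the arm can. A call with a gripper value outside its range is refused whole. The fingers move at their own pace and stop on an object; "force" is the grip in N (left out, the last holds). Time passes only in rows, so rows that repeat a pose let the fingers close. It gives the time, the measured TCP pose, the force, the opening and the grip force at its end, in the units of the state.
- sensors.get_obs(): the state, without advancing time (a new reading comes with each control period).
- vision.read_camera(name): name is "scene" or "top" or "wrist"; returns a dict with "image" (400x640x3 uint8, red, green, blue), "fx", "fy", "cx", "cy" (pixels), "R" (3x3) and "t" (3): a world point X has camera coordinates R X + t. Camera axes: x right, y down, z forward; pixel columns grow to the right and rows downward; lengths in m; the calibration is good to about 2 mm. A picture is of the moment at which its call begins. There is no depth.
- workorder.sign_off(): hands the job in; it is judged then, once.
The state is a dict: "time_s": time; "qpos": joint angles; "joint_velocities": joint speeds; "effort": joint torques, N m; "tool_pos": TCP position; "tool_rot": TCP orientation; "force": force on the tool from outside, world axes, zero at the start; "wrist_torque": the same for the moment, N m; "grip_width": finger opening in m; "grasp_force": force on a finger pad.
Only numpy, scipy, OpenCV 4.12 (cv2) and the standard library are available. Lean on these libraries where they do the work, as an engineer would, in place of code of your own. Each camera call takes 0.05 s, during which the arm holds its last target. There are 200 camera calls.

## Working session

There is one attempt and no reset: what is moved stays moved. The work goes in short steps, Python scripts to look and compute and a tool call to move; the robot and the scene stay as the last step left them, time stands still between calls to the robot, and variables do not carry over. Pictures are saved under pics/ and viewed, at most 15 in all, crops included, and the job is handed in when it is done.

Besides the shell and the picture viewer there is one more tool, called after "Emit:" as name(argument=value, ...), one argument or row to a line, values as JSON. drive_tool: Moves the arm, as the interface text tells. Its arguments: {"type":"object","properties":{"moves":{"type":"array"},"force":{"type":"number"}},"required":["moves"]}

```bash
mkdir -p pics; ls
python3 - <<'E'
from cell import sensors, vision, workorder, env
import cv2,numpy as np
print(sensors.get_obs())
for n in("scene","top"):
    d=vision.read_camera(n); cv2.imwrite(f"pics/{n}0.png",d["image"][:,:,::-1]); print(n,d["fx"],d["cx"],d["cy"],np.round(d["R"],3).tolist(),d["t"])
E
```

```text
pics
{'time_s': 0.0, 'qpos': array([-69.26461983,  18.43941252,  -4.01630787,  83.17369813,
         1.29543175,  78.540461  ,  -3.26219219]), 'joint_velocities': array([ 0.03863309,  0.02728582,  0.05632494,  0.03876695, -0.03553316,
        0.05148278,  0.08420785]), 'effort': array([ 1.13507388e-04, -4.91283917e+01, -4.03621774e-01, -3.12523842e+01,
       -6.37484458e-02,  4.39285592e-02,  1.85033882e-04]), 'tool_pos': array([0.22140181, 0.61056983, 0.22946815]), 'tool_rot': array([-1.79891697e+02,  5.85765209e-03,  1.60072979e+02]), 'force': array([ 0.58129004, -0.44914891, -1.05864487]), 'wrist_torque': array([ 0.01588826, -0.01629179, -0.04275322]), 'grasp_force': 0.0, 'grip_width': 0.08713484724934165}
scene 429.3711352923415 317.8700171702836 196.03096316930538 [[-0.14, 0.99, 0.005], [0.591, 0.088, -0.802], [-0.795, -0.109, -0.597]] [ 0.06697207 -0.24918926  1.26221872]
top 404.3537065948806 323.1213153970792 202.8106441379435 [[-0.002, -1.0, -0.03], [-0.989, 0.006, -0.151], [0.151, 0.029, -0.988]] [0.01272196 0.46204224 0.82032774]
```

View pics/scene0.png

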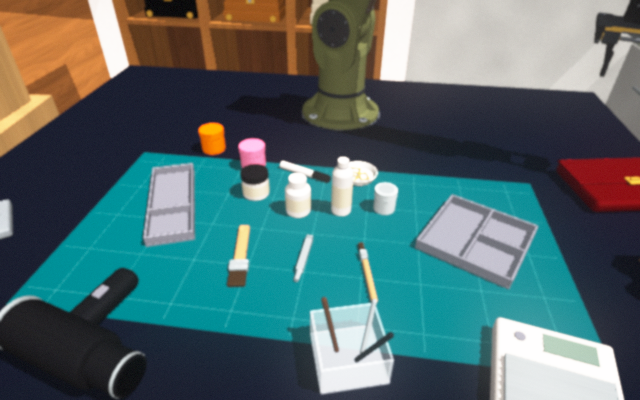

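View pics/top0.png

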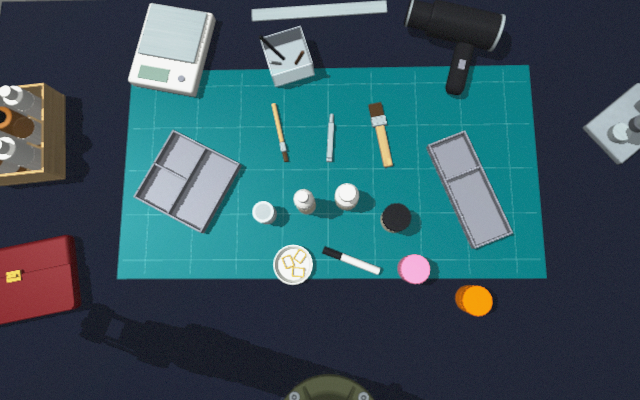

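The scene view shows these items. Where a top-view pixel matters, it is marked "top".

| Item | Pixel | Could be confused with |
|---|---|---|
| Black-lidded jar | (255,182), top (396,217) | Pink (252,152) and orange (212,138) |
| Tall bottle | (342,187), top (304,200) | Short bottle (298,197), top (346,196) |
| Wide brush | (240,255), top (380,135) | Narrow brush (368,272), top (280,132) |
| Setter | (303,257), top (330,138) | Marker (304,171), top (350,261) |
| Tin | (386,198), top (263,212) | None |
| Colour tray | top (188,180) | None |
| Rivet tray | top (470,188) | None |

Next I check the choice with a close crop and a segmentation.

```bash
cat > h.py <<'E'
import numpy as np,cv2
from cell import sensors,vision
def cast(d,uv,z):
    uv=np.atleast_2d(np.float64(uv)); R=np.array(d["R"]);t=np.array(d["t"])
    r=np.c_[(uv[:,0]-d["cx"])/d["fx"],(uv[:,1]-d["cy"])/d["fy"],np.ones(len(uv))]@R
    c=-R.T@t
    return c+r*((z-c[2])/r[:,2])[:,None]
def go(x,y,z,yaw):
    "tool shift (mm) and rz (rad) from the measured pose to a tool-down target"
    o=sensors.get_obs(); p=np.array(o["tool_pos"]); a=np.radians(o["tool_rot"][2])
    e=np.array([x,y,z])-p
    dz=(yaw-o["tool_rot"][2]+90)%180-90
    print("x %.0f y %.0f z %.0f rz %.3f"%(1e3*(e[0]*np.cos(a)+e[1]*np.sin(a)),1e3*(e[0]*np.sin(a)-e[1]*np.cos(a)),-1e3*e[2],-np.radians(dz)))
def shot(name,fn):
    d=vision.read_camera(name); cv2.imwrite(fn,d["image"][:,:,::-1]); return d
E
python3 - <<'E'
from h import *
d=shot("top","pics/top1.png"); im=d["image"]; hsv=cv2.cvtColor(im,cv2.COLOR_RGB2HSV)
cv2.imwrite("pics/crop1.png",cv2.resize(im[90:250,125:525,::-1],None,fx=2,fy=2,interpolation=cv2.INTER_CUBIC))
H,S,V=cv2.split(hsv)
mat=((H>80)&(H<100)&(S>120)).astype(np.uint8)
fg=(1-mat); fg[:75]=0; fg[272:]=0; fg[:,:130]=0; fg[:,530:]=0
fg=cv2.morphologyEx(fg,cv2.MORPH_OPEN,np.ones((3,3)))
for c in cv2.findContours(fg,cv2.RETR_EXTERNAL,cv2.CHAIN_APPROX_NONE)[0]:
    if cv2.contourArea(c)<80: continue
    r=cv2.minAreaRect(c); print(np.round(r[0],1),np.round(r[1],1),round(r[2]),cv2.contourArea(c),cast(d,r[0],0.0)[0].round(3))
print(-np.array(d["R"]).T@d["t"])
E
```

```text
[413.5 262.5] [17. 33.] 90 465.5 [ 0.337 -0.181  0.   ]
[350.9 260.2] [60.2  8.4] 21 392.0 [ 0.342 -0.048  0.   ]
[292.5 258. ] [26. 39.] 90 876.0 [0.347 0.078 0.   ]
[395.  218.5] [27.6 30.4] 45 655.5 [ 0.432 -0.145  0.   ]
[264. 212.] [22. 24.] 90 424.5 [0.448 0.142 0.   ]
[304.  201.5] [25. 22.] 90 421.5 [0.471 0.054 0.   ]
[346.5 196.5] [27. 25.] 90 521.5 [ 0.481 -0.04   0.   ]
[468.8 189.1] [115.8  45. ] 66 4903.5 [ 0.496 -0.308  0.   ]
[187.  180.5] [80.2 81.5] 29 6199.0 [0.52  0.318 0.   ]
[329.9 137.5] [ 6.3 47.3] 3 238.0 [ 0.617 -0.004  0.   ]
[279.5 132. ] [59.8  6.3] 78 270.0 [0.631 0.111 0.   ]
[380.7 134.6] [65.3 15.3] 81 685.0 [ 0.622 -0.118  0.   ]
[456.   84.5] [19. 20.] 90 308.0 [ 0.739 -0.292  0.   ]
[290.   80.5] [11. 36.] 90 239.0 [0.755 0.088 0.   ]
[165.   85.5] [21. 70.] 90 1076.5 [0.747 0.381 0.   ]
[ 0.3328843  -0.01406729  0.88066602]
```

View pics/crop1.png

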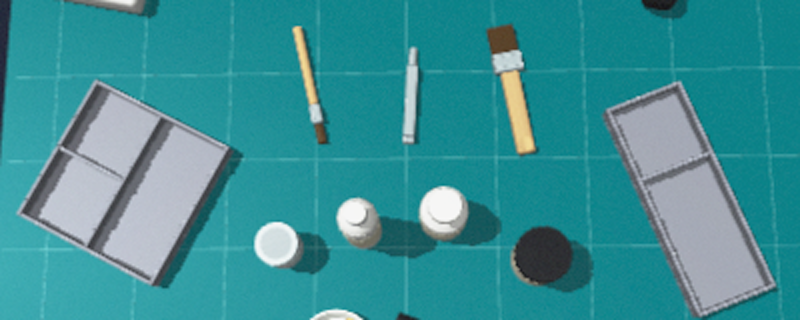

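The crop confirms the choices:
- **Jar:** the black lid is at crop (542,255).
- **Bottles:** the tall slim cap is at (353,213) and the short bottle is at (446,206).
- **Tin:** (277,244).
- **Setter:** runs (413,48) to (408,142).
- **Wide brush:** runs (500,27) to (528,153), with the bristles up.
- **Trays:** all the rim corners are visible.

Run:
```python
from h import *
d=vision.read_camera("top")
P=lambda l,z:cast(d,np.array(l)/2+[124.75,89.75],z)
for n,l,z in(("jar",(542,255),.058),("tall",(353,213),.122),("short",(446,206),.082),("tin",(277,244),.05)): print(n,P([l],z)[0].round(3))
for n,l,z in(("setter",[(413,48),(408,142)],.012),("brush",[(501,27),(528,153)],.008),("narrow",[(297,28),(322,142)],.01),("ctray",[(97,81),(231,150),(155,285),(20,213)],.022),("rtray",[(681,83),(607,110),(700,315),(775,288)],.022)):
    p=P(l,z); e=p[1]-p[0]; print(n,p[:,:2].round(3).tolist(),p.mean(0).round(4),"sides",np.linalg.norm(np.diff(p,axis=0),axis=1).round(3),"dirs",[np.degrees(np.arctan2(*(v[1::-1]))).round(1) for v in np.diff(p,axis=0)])
go(0.44,-0.147,0.2,90)
```

```text
jar [ 0.428 -0.138  0.058]
tall [0.462 0.05  0.122]
short [ 0.475 -0.04   0.082]
tin [0.442 0.135 0.05 ]
setter [[0.668, -0.007], [0.56, -0.001]] [ 0.6138 -0.0041  0.012 ] sides [0.109] dirs [np.float64(176.8)]
brush [[0.693, -0.107], [0.547, -0.133]] [ 0.62   -0.1199  0.008 ] sides [0.149] dirs [np.float64(-169.7)]
narrow [[0.694, 0.125], [0.561, 0.094]] [0.6277 0.1095 0.01  ] sides [0.137] dirs [np.float64(-167.3)]
ctray [[0.63, 0.346], [0.55, 0.193], [0.402, 0.271], [0.481, 0.423]] [0.5158 0.3082 0.022 ] sides [0.173 0.167 0.172] dirs [np.float64(-117.8), np.float64(152.3), np.float64(62.5)]
rtray [[0.62, -0.3], [0.591, -0.218], [0.368, -0.306], [0.396, -0.385]] [ 0.4938 -0.3022  0.022 ] sides [0.087 0.239 0.084] dirs [np.float64(110.0), np.float64(-158.5), np.float64(-70.6)]
x -464 y -638 z 30 rz 1.223
```

```bash
cat >> h.py <<'E'
def plan(*w):
    for q in w: go(*q)
E
python3 - <<'E'
from h import *
d=vision.read_camera("top"); print(cast(d,[415,269],.058))
plan((.5,.3,.21,180),(.428,-.138,.15,180))
E
```

```text
[[ 0.32384887 -0.17298922  0.058     ]]
x -368 y -197 z 20 rz -0.348
x -449 y -634 z 80 rz -0.348
```

Emit:
drive_tool(
  moves=[
    {"x": -368, "y": -197, "z": 20, "rz": -0.348, "fingers": -1},
    {"x": -368, "y": -197, "z": 20, "rz": -0.348, "fingers": -1},
    {"x": -368, "y": -197, "z": 20, "rz": -0.348, "fingers": -1},
    {"x": -368, "y": -197, "z": 20, "rz": -0.348, "fingers": -1},
    {"x": -368, "y": -197, "z": 20, "rz": -0.348, "fingers": -1},
    {"x": -368, "y": -197, "z": 20, "rz": -0.348, "fingers": -1},
    {"x": -368, "y": -197, "z": 20, "rz": -0.348, "fingers": -1},
    {"x": -449, "y": -634, "z": 80, "rz": -0.348, "fingers": -1},
    {"x": -449, "y": -634, "z": 80, "rz": -0.348, "fingers": -1},
    {"x": -449, "y": -634, "z": 80, "rz": -0.348, "fingers": -1},
    {"x": -449, "y": -634, "z": 80, "rz": -0.348, "fingers": -1},
    {"x": -449, "y": -634, "z": 80, "rz": -0.348, "fingers": -1},
    {"x": -449, "y": -634, "z": 80, "rz": -0.348, "fingers": -1},
    {"x": -449, "y": -634, "z": 80, "rz": -0.348, "fingers": -1},
    {"x": -449, "y": -634, "z": 80, "rz": -0.348, "fingers": -1},
    {"x": -449, "y": -634, "z": 80, "rz": -0.348, "fingers": -1},
    {"x": -449, "y": -634, "z": 80, "rz": -0.348, "fingers": -1},
    {"x": -449, "y": -634, "z": 80, "rz": -0.348, "fingers": -1},
  ],
  force=25,
)

```text
invalid input at $.moves[0]: expected keys x, y, z, rx, ry, rz, fingers
```

Run:
```python
from h import *
d=shot("wrist","pics/w1.png")
o=sensors.get_obs();print(o["tool_pos"],o["tool_rot"],o["time_s"])
plan((.428,-.138,.034,180))
```

```text
[0.221508   0.61092823 0.23020913] [-1.79966133e+02  4.88686015e-03  1.60077798e+02] 0.3
x -449 y -634 z 196 rz -0.348
```

View pics/w1.png

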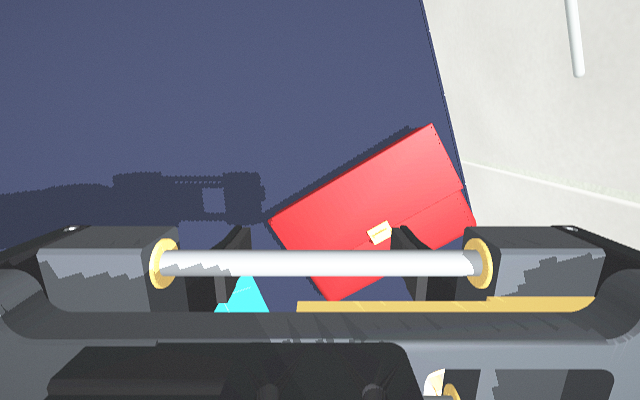

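The move was refused because every row needs all the keys. The wrist view still shows the start spot, with the red case at (370,220) and the fingers at about (235–400, 245).

Emit:
drive_tool(
  moves=[
    {"x": -368, "y": -197, "z": 20, "rx": 0, "ry": 0, "rz": -0.348, "fingers": -1},
    {"x": -368, "y": -197, "z": 20, "rx": 0, "ry": 0, "rz": -0.348, "fingers": -1},
    {"x": -368, "y": -197, "z": 20, "rx": 0, "ry": 0, "rz": -0.348, "fingers": -1},
    {"x": -368, "y": -197, "z": 20, "rx": 0, "ry": 0, "rz": -0.348, "fingers": -1},
    {"x": -368, "y": -197, "z": 20, "rx": 0, "ry": 0, "rz": -0.348, "fingers": -1},
    {"x": -368, "y": -197, "z": 20, "rx": 0, "ry": 0, "rz": -0.348, "fingers": -1},
    {"x": -368, "y": -197, "z": 20, "rx": 0, "ry": 0, "rz": -0.348, "fingers": -1},
    {"x": -449, "y": -634, "z": 80, "rx": 0, "ry": 0, "rz": -0.348, "fingers": -1},
    {"x": -449, "y": -634, "z": 80, "rx": 0, "ry": 0, "rz": -0.348, "fingers": -1},
    {"x": -449, "y": -634, "z": 80, "rx": 0, "ry": 0, "rz": -0.348, "fingers": -1},
    {"x": -449, "y": -634, "z": 80, "rx": 0, "ry": 0, "rz": -0.348, "fingers": -1},
    {"x": -449, "y": -634, "z": 80, "rx": 0, "ry": 0, "rz": -0.348, "fingers": -1},
    {"x": -449, "y": -634, "z": 80, "rx": 0, "ry": 0, "rz": -0.348, "fingers": -1},
    {"x": -449, "y": -634, "z": 80, "rx": 0, "ry": 0, "rz": -0.348, "fingers": -1},
    {"x": -449, "y": -634, "z": 80, "rx": 0, "ry": 0, "rz": -0.348, "fingers": -1},
    {"x": -449, "y": -634, "z": 80, "rx": 0, "ry": 0, "rz": -0.348, "fingers": -1},
    {"x": -449, "y": -634, "z": 80, "rx": 0, "ry": 0, "rz": -0.348, "fingers": -1},
  ],
  force=25,
)

```text
time_s: 2.42
tool_pos: [0.4282, -0.1362, 0.1507]
tool_rot: [180.0, 0.0, -179.8]
force: [0.2, 0.6, 0.4]
grip_width: 0.0868
grasp_force: 0.0
```

Run:
```python
from h import *
d=shot("wrist","pics/w2.png")
o=sensors.get_obs();print(o["tool_pos"],o["tool_rot"],o["time_s"])
plan((.428,-.138,.034,180))
```

```text
[ 0.42824689 -0.1361999   0.15069612] [ 1.79984848e+02  2.00724574e-02 -1.79803907e+02] 2.475
x 0 y -2 z 117 rz 0.003
```

View pics/w2.png

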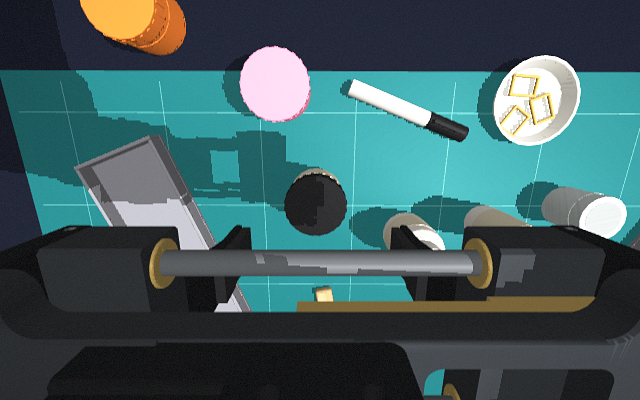

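The jar is at (316,203), centred between the fingers at u≈318. Descending to grip.

Emit:
drive_tool(
  moves=[
    {"x": 0, "y": -2, "z": 50, "rx": 0, "ry": 0, "rz": 0, "fingers": -1},
    {"x": 0, "y": -2, "z": 90, "rx": 0, "ry": 0, "rz": 0, "fingers": -1},
    {"x": 0, "y": -2, "z": 117, "rx": 0, "ry": 0, "rz": 0, "fingers": -1},
    {"x": 0, "y": -2, "z": 117, "rx": 0, "ry": 0, "rz": 0, "fingers": -1},
    {"x": 0, "y": -2, "z": 117, "rx": 0, "ry": 0, "rz": 0, "fingers": 1},
    {"x": 0, "y": -2, "z": 117, "rx": 0, "ry": 0, "rz": 0, "fingers": 1},
    {"x": 0, "y": -2, "z": 117, "rx": 0, "ry": 0, "rz": 0, "fingers": 1},
    {"x": 0, "y": -2, "z": 117, "rx": 0, "ry": 0, "rz": 0, "fingers": 1},
    {"x": 0, "y": -2, "z": 110, "rx": 0, "ry": 0, "rz": 0, "fingers": 1},
    {"x": 0, "y": -2, "z": 70, "rx": 0, "ry": 0, "rz": 0, "fingers": 1},
    {"x": 0, "y": -2, "z": 20, "rx": 0, "ry": 0, "rz": 0, "fingers": 1},
    {"x": 0, "y": -2, "z": -40, "rx": 0, "ry": 0, "rz": 0, "fingers": 1},
    {"x": 0, "y": -2, "z": -40, "rx": 0, "ry": 0, "rz": 0, "fingers": 1},
  ],
  force=25,
)

```text
time_s: 4.1
tool_pos: [0.4306, -0.1408, 0.1953]
tool_rot: [-180.0, 0.6, -180.0]
force: [0.6, 0.8, -2.4]
grip_width: 0.0569
grasp_force: 25.0
```

Run:
```python
from h import *
plan((.573,.326,.19,180),(.573,.326,.045,180),(.5727,.3257,.039,180))
```

```text
x -142 y 467 z 5 rz 0.000
x -142 y 467 z 150 rz 0.000
x -142 y 466 z 156 rz 0.000
```

Emit:
drive_tool(
  moves=[
    {"x": -40, "y": 130, "z": 5, "rx": 0, "ry": 0, "rz": 0, "fingers": 1},
    {"x": -40, "y": 130, "z": 5, "rx": 0, "ry": 0, "rz": 0, "fingers": 1},
    {"x": -142, "y": 467, "z": 5, "rx": 0, "ry": 0, "rz": 0, "fingers": 1},
    {"x": -142, "y": 467, "z": 5, "rx": 0, "ry": 0, "rz": 0, "fingers": 1},
    {"x": -142, "y": 467, "z": 5, "rx": 0, "ry": 0, "rz": 0, "fingers": 1},
    {"x": -142, "y": 467, "z": 5, "rx": 0, "ry": 0, "rz": 0, "fingers": 1},
    {"x": -142, "y": 467, "z": 5, "rx": 0, "ry": 0, "rz": 0, "fingers": 1},
    {"x": -142, "y": 467, "z": 5, "rx": 0, "ry": 0, "rz": 0, "fingers": 1},
    {"x": -142, "y": 467, "z": 5, "rx": 0, "ry": 0, "rz": 0, "fingers": 1},
    {"x": -142, "y": 467, "z": 60, "rx": 0, "ry": 0, "rz": 0, "fingers": 1},
    {"x": -142, "y": 467, "z": 100, "rx": 0, "ry": 0, "rz": 0, "fingers": 1},
    {"x": -142, "y": 467, "z": 100, "rx": 0, "ry": 0, "rz": 0, "fingers": 1},
    {"x": -142, "y": 467, "z": 100, "rx": 0, "ry": 0, "rz": 0, "fingers": 1},
  ],
  force=25,
)

```text
time_s: 5.72
tool_pos: [0.5703, 0.3266, 0.0918]
tool_rot: [180.0, 0.1, 180.0]
force: [0.5, -0.3, -1.2]
grip_width: 0.0569
grasp_force: 25.0
```

Run:
```python
from h import *
d=shot("wrist","pics/w3.png")
o=sensors.get_obs();print(o["tool_pos"],o["tool_rot"],o["time_s"])
plan((.5727,.3257,.041,180))
```

```text
[0.57087027 0.32723086 0.09275009] [1.79906565e+02 1.65219345e-01 1.79975778e+02] 5.775
x -2 y -2 z 52 rz -0.000
```

View pics/w3.png

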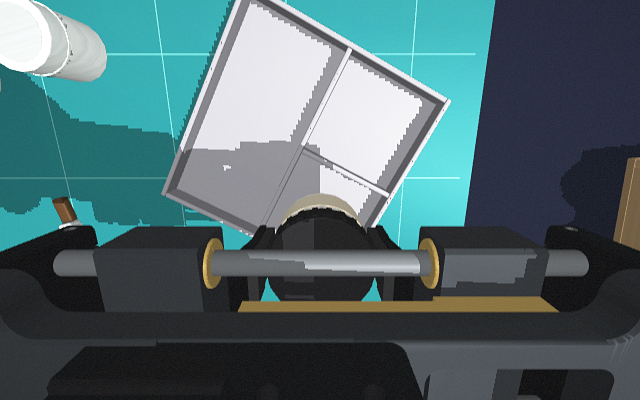

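The jar is held at (320,250) above the upper square compartment. The rim corners are at (450,101) and (163,193), and the divider junction is at (303,150). I'll check the tray pose from those.

Run:
```python
from h import *
d=vision.read_camera("wrist")
p=cast(d,[(450,101),(163,193),(303,150),(349,48)],.022);print(p.round(4).tolist())
C=np.array([.5158,.3082]);x=np.array([-.465,-.885]);y=np.array([.885,-.465])
for q in p: print(((q[:2]-C)@x).round(4),((q[:2]-C)@y).round(4))
```

```text
[[0.4841, 0.4263, 0.022], [0.5558, 0.1969, 0.022], [0.5208, 0.3135, 0.022], [0.4474, 0.3483, 0.022]]
-0.0898 -0.083
0.0799 0.0872
-0.007 0.002
-0.0037 -0.0791
```

Emit:
drive_tool(
  moves=[
    {"x": -4, "y": 0, "z": 20, "rx": 0, "ry": 0, "rz": 0, "fingers": 1},
    {"x": -4, "y": 0, "z": 40, "rx": 0, "ry": 0, "rz": 0, "fingers": 1},
    {"x": -4, "y": 0, "z": 53, "rx": 0, "ry": 0, "rz": 0, "fingers": 1},
    {"x": -4, "y": 0, "z": 53, "rx": 0, "ry": 0, "rz": 0, "fingers": 1},
    {"x": -4, "y": 0, "z": 53, "rx": 0, "ry": 0, "rz": 0, "fingers": 1},
  ],
  force=25,
)

```text
time_s: 6.45
tool_pos: [0.5731, 0.327, 0.0368]
tool_rot: [-180.0, -0.0, -180.0]
force: [-1.0, -0.1, -1.7]
grip_width: 0.0568
grasp_force: 25.0
```

Run:
```python
from h import *
plan((.617,-.12,.12,190.3),(.617,-.12,.020,190.3))
```

```text
x -44 y -447 z -83 rz -0.180
x -44 y -447 z 17 rz -0.180
```

Emit:
drive_tool(
  moves=[
    {"x": 0, "y": 0, "z": 0, "rx": 0, "ry": 0, "rz": 0, "fingers": -0.5},
    {"x": 0, "y": 0, "z": 0, "rx": 0, "ry": 0, "rz": 0, "fingers": -1},
    {"x": 0, "y": 0, "z": 0, "rx": 0, "ry": 0, "rz": 0, "fingers": -1},
    {"x": 0, "y": 0, "z": -40, "rx": 0, "ry": 0, "rz": 0, "fingers": -1},
    {"x": 0, "y": 0, "z": -83, "rx": 0, "ry": 0, "rz": 0, "fingers": -1},
    {"x": -44, "y": -447, "z": -83, "rx": 0, "ry": 0, "rz": -0.18, "fingers": -1},
    {"x": -44, "y": -447, "z": -83, "rx": 0, "ry": 0, "rz": -0.18, "fingers": -1},
    {"x": -44, "y": -447, "z": -83, "rx": 0, "ry": 0, "rz": -0.18, "fingers": -1},
    {"x": -44, "y": -447, "z": -83, "rx": 0, "ry": 0, "rz": -0.18, "fingers": -1},
    {"x": -44, "y": -447, "z": -83, "rx": 0, "ry": 0, "rz": -0.18, "fingers": -1},
    {"x": -44, "y": -447, "z": -83, "rx": 0, "ry": 0, "rz": -0.18, "fingers": -1},
    {"x": -44, "y": -447, "z": -83, "rx": 0, "ry": 0, "rz": -0.18, "fingers": -1},
    {"x": -44, "y": -447, "z": -83, "rx": 0, "ry": 0, "rz": -0.18, "fingers": -1},
    {"x": -44, "y": -447, "z": -83, "rx": 0, "ry": 0, "rz": -0.18, "fingers": -0.5},
    {"x": -44, "y": -447, "z": -83, "rx": 0, "ry": 0, "rz": -0.18, "fingers": -0.5},
  ],
  force=25,
)

```text
time_s: 8.32
tool_pos: [0.6179, -0.117, 0.1205]
tool_rot: [179.9, 0.0, -169.5]
force: [0.2, 0.3, -0.1]
grip_width: 0.0741
grasp_force: 0.0
```

Run:
```python
from h import *
d=shot("wrist","pics/w4.png")
o=sensors.get_obs();print(o["tool_pos"],o["tool_rot"],o["time_s"],o["grip_width"])
plan((.617,-.12,.014,190.3))
R=np.array(d["R"]);X=R@np.array([.617,-.12,.01])+d["t"];print(X[:2]/X[2]*d["fx"]+[d["cx"],d["cy"]])
```

```text
[ 0.61792448 -0.11693582  0.1204564 ] [ 1.79915812e+02  1.31882039e-02 -1.69461292e+02] 8.375 0.0712993501512419
x 1 y -3 z 106 rz 0.004
[317.70107282 196.99575233]
```

View pics/w4.png

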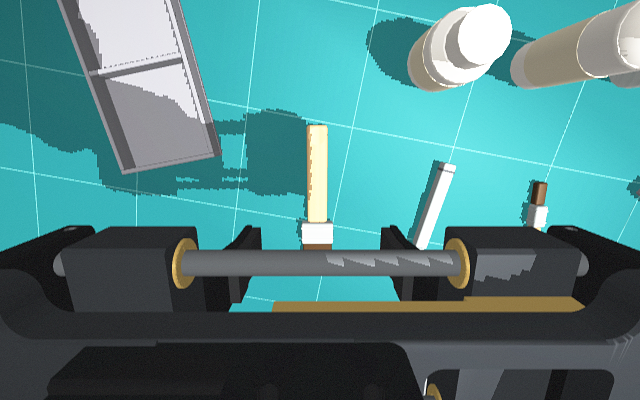

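The brush handle runs (316,125) to (317,222), centred and aligned between the fingers. Descending.

Emit:
drive_tool(
  moves=[
    {"x": 1, "y": -3, "z": 50, "rx": 0, "ry": 0, "rz": 0, "fingers": -0.3},
    {"x": 1, "y": -3, "z": 90, "rx": 0, "ry": 0, "rz": 0, "fingers": -0.3},
    {"x": 1, "y": -3, "z": 108, "rx": 0, "ry": 0, "rz": 0, "fingers": -0.2},
    {"x": 1, "y": -3, "z": 108, "rx": 0, "ry": 0, "rz": 0, "fingers": -0.2},
    {"x": 1, "y": -3, "z": 108, "rx": 0, "ry": 0, "rz": 0, "fingers": 1},
    {"x": 1, "y": -3, "z": 108, "rx": 0, "ry": 0, "rz": 0, "fingers": 1},
    {"x": 1, "y": -3, "z": 108, "rx": 0, "ry": 0, "rz": 0, "fingers": 1},
    {"x": 1, "y": -3, "z": 108, "rx": 0, "ry": 0, "rz": 0, "fingers": 1},
    {"x": 1, "y": -3, "z": 70, "rx": 0, "ry": 0, "rz": 0, "fingers": 1},
    {"x": 1, "y": -3, "z": 30, "rx": 0, "ry": 0, "rz": 0, "fingers": 1},
    {"x": 1, "y": -3, "z": 30, "rx": 0, "ry": 0, "rz": 0, "fingers": 1},
  ],
  force=25,
)

```text
time_s: 9.75
tool_pos: [0.6198, -0.1238, 0.0946]
tool_rot: [-179.9, 0.4, -169.7]
force: [0.8, -0.1, 0.1]
grip_width: 0.0193
grasp_force: 25.0
```

Run:
```python
from h import *
plan((.499,.273,.1,152.3))
```

```text
x 48 y 412 z -5 rz 0.663
```

Emit:
drive_tool(
  moves=[
    {"x": 48, "y": 412, "z": -5, "rx": 0, "ry": 0, "rz": 0.663, "fingers": 1},
    {"x": 48, "y": 412, "z": -5, "rx": 0, "ry": 0, "rz": 0.663, "fingers": 1},
    {"x": 48, "y": 412, "z": -5, "rx": 0, "ry": 0, "rz": 0.663, "fingers": 1},
    {"x": 48, "y": 412, "z": -5, "rx": 0, "ry": 0, "rz": 0.663, "fingers": 1},
    {"x": 48, "y": 412, "z": -5, "rx": 0, "ry": 0, "rz": 0.663, "fingers": 1},
    {"x": 48, "y": 412, "z": -5, "rx": 0, "ry": 0, "rz": 0.663, "fingers": 1},
    {"x": 48, "y": 412, "z": -5, "rx": 0, "ry": 0, "rz": 0.663, "fingers": 1},
    {"x": 48, "y": 412, "z": -5, "rx": 0, "ry": 0, "rz": 0.663, "fingers": 1},
    {"x": 48, "y": 412, "z": -5, "rx": 0, "ry": 0, "rz": 0.663, "fingers": 1},
    {"x": 48, "y": 412, "z": -5, "rx": 0, "ry": 0, "rz": 0.663, "fingers": 1},
  ],
  force=25,
)

```text
time_s: 11.0
tool_pos: [0.4967, 0.2716, 0.0952]
tool_rot: [-179.9, 0.0, 152.2]
force: [-0.3, -0.2, -0.7]
grip_width: 0.0195
grasp_force: 25.0
```

Run:
```python
from h import *
d=shot("wrist","pics/w5.png")
o=sensors.get_obs();print(o["tool_pos"],o["tool_rot"],o["time_s"],o["grip_width"])
plan((.499,.273,.018,152.3))
```

```text
[0.49673262 0.27169407 0.09529362] [-1.79958225e+02  1.14835909e-02  1.52163533e+02] 11.05 0.019487125135874715
x -1 y 2 z 77 rz -0.002
```

View pics/w5.png

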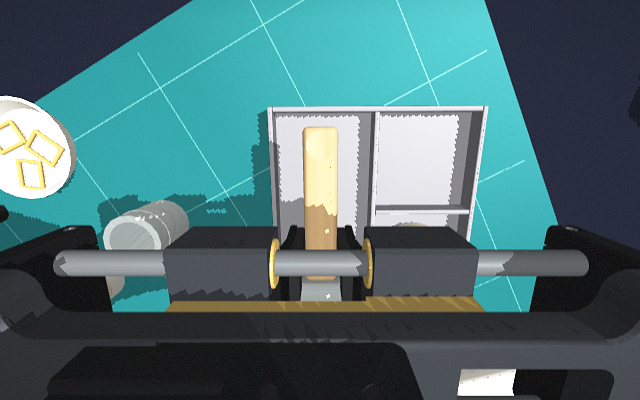

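The brush is held at (320,200), centred in the long compartment (270–375) and aligned. I'll check the end clearance: the handle end is at (320,127) and the inner rim at about (320,111).

Run:
```python
from h import *
d=vision.read_camera("wrist"); p=sensors.get_obs()["tool_pos"][:2]
a=np.radians(152.2); u=np.array([np.cos(a),np.sin(a)])
for q,z in(((320,127),.097),((320,111),.022)): print((cast(d,[q],z)[0,:2]-p)@u)
```

```text
0.06819176254663778
0.07996707795816886
```

Emit:
drive_tool(
  moves=[
    {"x": 5, "y": 1, "z": 30, "rx": 0, "ry": 0, "rz": 0, "fingers": 1},
    {"x": 5, "y": 1, "z": 60, "rx": 0, "ry": 0, "rz": 0, "fingers": 1},
    {"x": 5, "y": 1, "z": 77, "rx": 0, "ry": 0, "rz": 0, "fingers": 1},
    {"x": 5, "y": 1, "z": 77, "rx": 0, "ry": 0, "rz": 0, "fingers": 1},
    {"x": 5, "y": 1, "z": 77, "rx": 0, "ry": 0, "rz": 0, "fingers": 1},
    {"x": 5, "y": 1, "z": 77, "rx": 0, "ry": 0, "rz": 0, "fingers": 0.26},
    {"x": 5, "y": 1, "z": 77, "rx": 0, "ry": 0, "rz": 0, "fingers": 0.26},
    {"x": 5, "y": 1, "z": 77, "rx": 0, "ry": 0, "rz": 0, "fingers": 0.26},
    {"x": 5, "y": 1, "z": 50, "rx": 0, "ry": 0, "rz": 0, "fingers": 0.26},
    {"x": 5, "y": 1, "z": 0, "rx": 0, "ry": 0, "rz": 0, "fingers": -0.5},
    {"x": 5, "y": 1, "z": -60, "rx": 0, "ry": 0, "rz": 0, "fingers": -1},
    {"x": 5, "y": 1, "z": -60, "rx": 0, "ry": 0, "rz": 0, "fingers": -1},
  ],
  force=25,
)

```text
time_s: 12.6
tool_pos: [0.4954, 0.2787, 0.1615]
tool_rot: [179.4, 0.3, 152.3]
force: [0.6, 0.2, -1.5]
grip_width: 0.0542
grasp_force: 0.0
```

Run:
```python
from h import *
plan((.462,.05,.16,150),(.462,.05,.065,150))
```

```text
x -77 y -218 z 1 rz 0.041
x -77 y -218 z 96 rz 0.041
```

Emit:
drive_tool(
  moves=[
    {"x": -77, "y": -218, "z": 0, "rx": 0, "ry": 0, "rz": 1.087, "fingers": -1},
    {"x": -77, "y": -218, "z": 0, "rx": 0, "ry": 0, "rz": 1.087, "fingers": -1},
    {"x": -77, "y": -218, "z": 0, "rx": 0, "ry": 0, "rz": 1.087, "fingers": -1},
    {"x": -77, "y": -218, "z": 0, "rx": 0, "ry": 0, "rz": 1.087, "fingers": -1},
    {"x": -77, "y": -218, "z": 0, "rx": 0, "ry": 0, "rz": 1.087, "fingers": -1},
    {"x": -77, "y": -218, "z": 0, "rx": 0, "ry": 0, "rz": 1.087, "fingers": -1},
    {"x": -77, "y": -218, "z": 0, "rx": 0, "ry": 0, "rz": 1.087, "fingers": -1},
    {"x": -77, "y": -218, "z": 0, "rx": 0, "ry": 0, "rz": 1.087, "fingers": -1},
    {"x": -77, "y": -218, "z": 0, "rx": 0, "ry": 0, "rz": 1.087, "fingers": -1},
  ],
  force=25,
)

```text
time_s: 13.72
tool_pos: [0.459, 0.0481, 0.1554]
tool_rot: [-180.0, 0.0, 90.2]
force: [-0.3, -0.1, -0.1]
grip_width: 0.087
grasp_force: 0.0
```

Run:
```python
from h import *
d=shot("wrist","pics/w6.png")
o=sensors.get_obs();print(o["tool_pos"],o["tool_rot"],o["time_s"],o["grip_width"])
plan((.462,.05,.068,90))
```

```text
[0.45908783 0.04818135 0.1554336 ] [-1.79995773e+02  4.28989938e-03  9.01382354e+01] 13.775 0.08717241087323138
x 2 y 3 z 87 rz 0.002
```

View pics/w6.png

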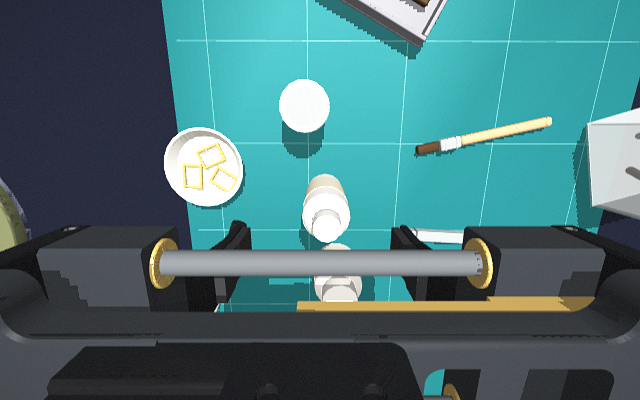

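The tall bottle's cap is at (327,228), the tin at (304,105) and the short bottle at (338,280). I'll refine the positions from these.

Run:
```python
from h import *
d=vision.read_camera("wrist")
print(cast(d,[327,230],.122).round(4),cast(d,[304,105],.05).round(4))
```

```text
[[0.4646 0.0458 0.122 ]] [[0.4453 0.1358 0.05  ]]
```

Emit:
drive_tool(
  moves=[
    {"x": 0, "y": 4, "z": 30, "rx": 0, "ry": 0, "rz": 0, "fingers": -1},
    {"x": 0, "y": 4, "z": 60, "rx": 0, "ry": 0, "rz": 0, "fingers": -1},
    {"x": 0, "y": 4, "z": 87, "rx": 0, "ry": 0, "rz": 0, "fingers": -1},
    {"x": 0, "y": 4, "z": 87, "rx": 0, "ry": 0, "rz": 0, "fingers": -0.4},
    {"x": 0, "y": 4, "z": 87, "rx": 0, "ry": 0, "rz": 0, "fingers": 1},
    {"x": 0, "y": 4, "z": 87, "rx": 0, "ry": 0, "rz": 0, "fingers": 1},
    {"x": 0, "y": 4, "z": 87, "rx": 0, "ry": 0, "rz": 0, "fingers": 1},
    {"x": 0, "y": 4, "z": 87, "rx": 0, "ry": 0, "rz": 0, "fingers": 1},
    {"x": 0, "y": 4, "z": 87, "rx": 0, "ry": 0, "rz": 0, "fingers": 1},
    {"x": 0, "y": 4, "z": 60, "rx": 0, "ry": 0, "rz": 0, "fingers": 1},
    {"x": 0, "y": 4, "z": 20, "rx": 0, "ry": 0, "rz": 0, "fingers": 1},
    {"x": 0, "y": 4, "z": -10, "rx": 0, "ry": 0, "rz": 0, "fingers": 1},
    {"x": 0, "y": 4, "z": -10, "rx": 0, "ry": 0, "rz": 0, "fingers": 1},
  ],
  force=25,
)

```text
time_s: 15.45
tool_pos: [0.4647, 0.0484, 0.1676]
tool_rot: [179.7, -0.1, 90.1]
force: [-0.5, -0.4, -2.0]
grip_width: 0.0393
grasp_force: 25.0
```

Run:
```python
from h import *
plan((.5008,.3667,.165,90),(.5008,.3667,.11,90))
```

```text
x 318 y 36 z 3 rz 0.001
x 318 y 36 z 58 rz 0.001
```

Emit:
drive_tool(
  moves=[
    {"x": 60, "y": 6, "z": 0, "rx": 0, "ry": 0, "rz": 0, "fingers": 1},
    {"x": 120, "y": 13, "z": 0, "rx": 0, "ry": 0, "rz": 0, "fingers": 1},
    {"x": 180, "y": 20, "z": 0, "rx": 0, "ry": 0, "rz": 0, "fingers": 1},
    {"x": 240, "y": 27, "z": 0, "rx": 0, "ry": 0, "rz": 0, "fingers": 1},
    {"x": 290, "y": 33, "z": 0, "rx": 0, "ry": 0, "rz": 0, "fingers": 1},
    {"x": 318, "y": 36, "z": 0, "rx": 0, "ry": 0, "rz": 0, "fingers": 1},
    {"x": 318, "y": 36, "z": 20, "rx": 0, "ry": 0, "rz": 0, "fingers": 1},
    {"x": 318, "y": 36, "z": 50, "rx": 0, "ry": 0, "rz": 0, "fingers": 1},
    {"x": 318, "y": 36, "z": 58, "rx": 0, "ry": 0, "rz": 0, "fingers": 1},
    {"x": 318, "y": 36, "z": 58, "rx": 0, "ry": 0, "rz": 0, "fingers": 1},
  ],
  force=25,
)

```text
time_s: 16.7
tool_pos: [0.4984, 0.3646, 0.1064]
tool_rot: [-179.9, 0.1, 90.0]
force: [-0.7, 0.1, -1.1]
grip_width: 0.0394
grasp_force: 25.0
```

Run:
```python
from h import *
d=shot("wrist","pics/w7.png")
o=sensors.get_obs();print(o["tool_pos"],o["tool_rot"],o["time_s"],o["grip_width"])
plan((.5008,.3667,.0735,90))
```

```text
[0.49905252 0.36534641 0.10761505] [-1.79997779e+02  1.53561694e-02  8.99985956e+01] 16.75 0.039627750585789386
x 1 y 2 z 34 rz -0.000
```

View pics/w7.png

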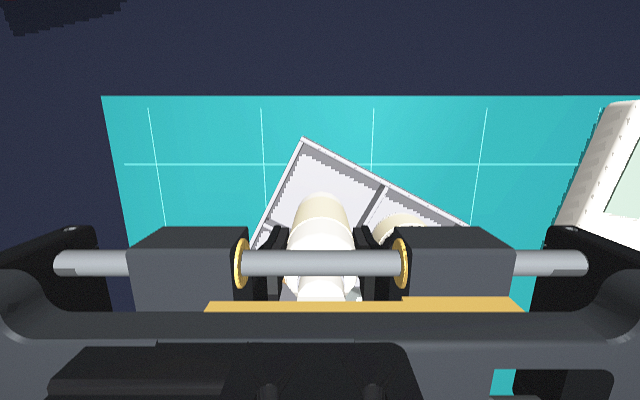

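The bottle at (320,220) is over the outer square compartment, and the jar stands at (400,225) in the neighbouring one. Lowering and releasing.

Emit:
drive_tool(
  moves=[
    {"x": 1, "y": 2, "z": 15, "rx": 0, "ry": 0, "rz": 0, "fingers": 1},
    {"x": 1, "y": 2, "z": 28, "rx": 0, "ry": 0, "rz": 0, "fingers": 1},
    {"x": 1, "y": 2, "z": 35, "rx": 0, "ry": 0, "rz": 0, "fingers": 1},
    {"x": 1, "y": 2, "z": 35, "rx": 0, "ry": 0, "rz": 0, "fingers": 1},
    {"x": 1, "y": 2, "z": 35, "rx": 0, "ry": 0, "rz": 0, "fingers": 1},
  ],
  force=25,
)

```text
time_s: 17.38
tool_pos: [0.5008, 0.3672, 0.0727]
tool_rot: [180.0, -0.0, 90.1]
force: [-1.6, -1.3, 1.8]
grip_width: 0.0393
grasp_force: 25.0
```

Emit:
drive_tool(
  moves=[
    {"x": 0, "y": 0, "z": 0, "rx": 0, "ry": 0, "rz": 0, "fingers": -0.3},
    {"x": 0, "y": 0, "z": 0, "rx": 0, "ry": 0, "rz": 0, "fingers": -0.6},
    {"x": 0, "y": 0, "z": 0, "rx": 0, "ry": 0, "rz": 0, "fingers": -0.6},
    {"x": 0, "y": 0, "z": -40, "rx": 0, "ry": 0, "rz": 0, "fingers": -0.6},
    {"x": 0, "y": 0, "z": -90, "rx": 0, "ry": 0, "rz": 0, "fingers": -0.8},
    {"x": 0, "y": 0, "z": -90, "rx": 0, "ry": 0, "rz": 0, "fingers": -1},
    {"x": -232, "y": -57, "z": -80, "rx": 0, "ry": 0, "rz": 0, "fingers": -1},
    {"x": -232, "y": -57, "z": -80, "rx": 0, "ry": 0, "rz": 0, "fingers": -1},
    {"x": -232, "y": -57, "z": -80, "rx": 0, "ry": 0, "rz": 0, "fingers": -1},
    {"x": -232, "y": -57, "z": -80, "rx": 0, "ry": 0, "rz": 0, "fingers": -1},
    {"x": -232, "y": -57, "z": -60, "rx": 0, "ry": 0, "rz": 0, "fingers": -1},
    {"x": -232, "y": -57, "z": -60, "rx": 0, "ry": 0, "rz": 0, "fingers": -1},
  ],
  force=25,
)

```text
time_s: 18.88
tool_pos: [0.4425, 0.1341, 0.1309]
tool_rot: [-179.8, 0.1, 90.0]
force: [-0.2, 0.1, 0.4]
grip_width: 0.0871
grasp_force: 0.0
```

Run:
```python
from h import *
d=shot("top","pics/top2.png")
cv2.imwrite("pics/crop2.png",cv2.resize(d["image"][90:250,125:525,::-1],None,fx=2,fy=2,interpolation=cv2.INTER_CUBIC))
o=sensors.get_obs();print(o["tool_pos"],o["tool_rot"],o["time_s"],o["grip_width"])
plan((.444,.1355,.034,90))
```

```text
[0.44327938 0.13495714 0.13183796] [-1.79905247e+02  4.03444128e-02  9.00703356e+01] 18.925 0.0874026003487438
x 1 y 1 z 98 rz 0.001
```

View pics/crop2.png

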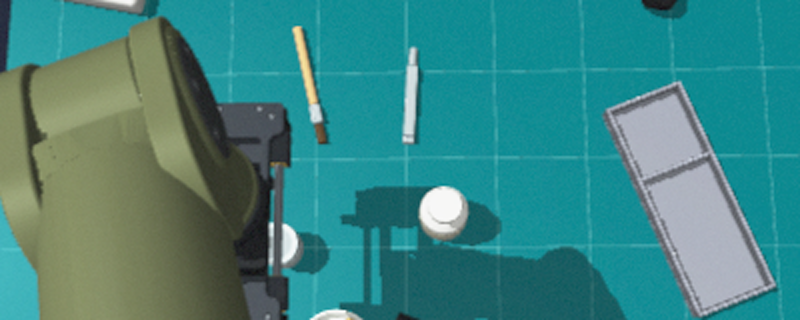

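The arm hides the colour tray. The short bottle (446,206), narrow brush (310,85), setter and rivet tray haven't moved. Picking up the tin.

Emit:
drive_tool(
  moves=[
    {"x": 1, "y": 1, "z": 40, "rx": 0, "ry": 0, "rz": 0, "fingers": -1},
    {"x": 1, "y": 1, "z": 80, "rx": 0, "ry": 0, "rz": 0, "fingers": -1},
    {"x": 1, "y": 1, "z": 98, "rx": 0, "ry": 0, "rz": 0, "fingers": -1},
    {"x": 1, "y": 1, "z": 98, "rx": 0, "ry": 0, "rz": 0, "fingers": -0.4},
    {"x": 1, "y": 1, "z": 98, "rx": 0, "ry": 0, "rz": 0, "fingers": 1},
    {"x": 1, "y": 1, "z": 98, "rx": 0, "ry": 0, "rz": 0, "fingers": 1},
    {"x": 1, "y": 1, "z": 98, "rx": 0, "ry": 0, "rz": 0, "fingers": 1},
    {"x": 1, "y": 1, "z": 98, "rx": 0, "ry": 0, "rz": 0, "fingers": 1},
    {"x": 1, "y": 1, "z": 70, "rx": 0, "ry": 0, "rz": 0, "fingers": 1},
    {"x": 1, "y": 1, "z": 20, "rx": 0, "ry": 0, "rz": 0, "fingers": 1},
    {"x": 1, "y": 1, "z": -30, "rx": 0, "ry": 0, "rz": 0, "fingers": 1},
    {"x": 1, "y": 1, "z": -30, "rx": 0, "ry": 0, "rz": 0, "fingers": 1},
    {"x": 1, "y": 1, "z": -30, "rx": 0, "ry": 0, "rz": 0, "fingers": 1},
  ],
  force=25,
)

```text
time_s: 20.55
tool_pos: [0.4443, 0.1358, 0.1618]
tool_rot: [-179.9, 0.0, 90.1]
force: [0.0, -0.6, -2.8]
grip_width: 0.0442
grasp_force: 25.0
```

Run:
```python
from h import *
plan((.5,.1,.165,90),(.5655,-.274,.165,90),(.5655,-.274,.09,90))
```

```text
x -36 y 56 z -3 rz 0.001
x -410 y 121 z -3 rz 0.001
x -410 y 121 z 72 rz 0.001
```

Emit:
drive_tool(
  moves=[
    {"x": -40, "y": 20, "z": -3, "rx": 0, "ry": 0, "rz": 0, "fingers": 1},
    {"x": -100, "y": 40, "z": -3, "rx": 0, "ry": 0, "rz": 0, "fingers": 1},
    {"x": -155, "y": 56, "z": -3, "rx": 0, "ry": 0, "rz": 0, "fingers": 1},
    {"x": -210, "y": 72, "z": -3, "rx": 0, "ry": 0, "rz": 0, "fingers": 1},
    {"x": -265, "y": 88, "z": -3, "rx": 0, "ry": 0, "rz": 0, "fingers": 1},
    {"x": -320, "y": 104, "z": -3, "rx": 0, "ry": 0, "rz": 0, "fingers": 1},
    {"x": -375, "y": 116, "z": -3, "rx": 0, "ry": 0, "rz": 0, "fingers": 1},
    {"x": -410, "y": 121, "z": -3, "rx": 0, "ry": 0, "rz": 0, "fingers": 1},
    {"x": -410, "y": 121, "z": 30, "rx": 0, "ry": 0, "rz": 0, "fingers": 1},
    {"x": -410, "y": 121, "z": 60, "rx": 0, "ry": 0, "rz": 0, "fingers": 1},
    {"x": -410, "y": 121, "z": 60, "rx": 0, "ry": 0, "rz": 0, "fingers": 1},
    {"x": -410, "y": 121, "z": 60, "rx": 0, "ry": 0, "rz": 0, "fingers": 1},
  ],
  force=25,
)

```text
time_s: 22.05
tool_pos: [0.5663, -0.2739, 0.1025]
tool_rot: [-180.0, 0.0, 90.1]
force: [1.0, 0.2, -1.4]
grip_width: 0.0444
grasp_force: 25.0
```

Run:
```python
from h import *
d=shot("wrist","pics/w8.png")
o=sensors.get_obs();print(o["tool_pos"],o["tool_rot"],o["time_s"],o["grip_width"])
plan((.5655,-.274,.039,90))
R=np.array(d["R"])
for X in([.62,-.3,.022],[.591,-.218,.022],[.368,-.306,.022],[.396,-.385,.022],[.5655,-.274,.004]):
    X=R@np.array(X)+d["t"];print((X[:2]/X[2]*d["fx"]+[d["cx"],d["cy"]]).round())
```

```text
[ 0.56687178 -0.27416694  0.10331468] [1.79945878e+02 3.19491232e-02 9.00597298e+01] 22.1 0.044028687145513154
x 0 y -1 z 64 rz 0.001
[379. 236.]
[349. 143.]
[101. 242.]
[146. 317.]
[319. 203.]
```

View pics/w8.png

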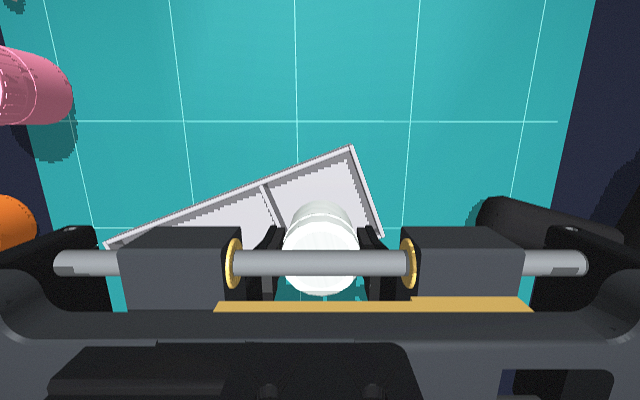

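The tin is above the square compartment. The rim corners at (352,147) and (383,236) are within about 3 px of prediction. Lowering and releasing.

Emit:
drive_tool(
  moves=[
    {"x": 0, "y": 0, "z": 30, "rx": 0, "ry": 0, "rz": 0, "fingers": 1},
    {"x": 0, "y": 0, "z": 55, "rx": 0, "ry": 0, "rz": 0, "fingers": 1},
    {"x": 0, "y": 0, "z": 64, "rx": 0, "ry": 0, "rz": 0, "fingers": 1},
    {"x": 0, "y": 0, "z": 64, "rx": 0, "ry": 0, "rz": 0, "fingers": 1},
    {"x": 0, "y": 0, "z": 64, "rx": 0, "ry": 0, "rz": 0, "fingers": 1},
    {"x": 0, "y": 0, "z": 64, "rx": 0, "ry": 0, "rz": 0, "fingers": -0.3},
    {"x": 0, "y": 0, "z": 64, "rx": 0, "ry": 0, "rz": 0, "fingers": -0.6},
    {"x": 0, "y": 0, "z": 64, "rx": 0, "ry": 0, "rz": 0, "fingers": -0.6},
    {"x": 0, "y": 0, "z": 30, "rx": 0, "ry": 0, "rz": 0, "fingers": -0.6},
    {"x": 0, "y": 0, "z": -20, "rx": 0, "ry": 0, "rz": 0, "fingers": -0.6},
    {"x": 0, "y": 0, "z": -20, "rx": 0, "ry": 0, "rz": 0, "fingers": -0.6},
  ],
  force=25,
)

```text
time_s: 23.48
tool_pos: [0.5691, -0.2757, 0.1272]
tool_rot: [179.5, 0.2, 90.0]
force: [0.2, -0.6, -1.0]
grip_width: 0.0695
grasp_force: 0.0
```

Run:
```python
from h import *
plan((.61,-.004,.12,176.8),(.61,-.004,.012,176.8))
```

```text
x 272 y 41 z 7 rz -1.514
x 272 y 41 z 115 rz -1.514
```

Emit:
drive_tool(
  moves=[
    {"x": 272, "y": 41, "z": 5, "rx": 0, "ry": 0, "rz": 1.627, "fingers": -0.3},
    {"x": 272, "y": 41, "z": 5, "rx": 0, "ry": 0, "rz": 1.627, "fingers": -0.3},
    {"x": 272, "y": 41, "z": 5, "rx": 0, "ry": 0, "rz": 1.627, "fingers": -0.3},
    {"x": 272, "y": 41, "z": 5, "rx": 0, "ry": 0, "rz": 1.627, "fingers": -0.3},
    {"x": 272, "y": 41, "z": 5, "rx": 0, "ry": 0, "rz": 1.627, "fingers": -0.3},
    {"x": 272, "y": 41, "z": 5, "rx": 0, "ry": 0, "rz": 1.627, "fingers": -0.3},
    {"x": 272, "y": 41, "z": 5, "rx": 0, "ry": 0, "rz": 1.627, "fingers": -0.3},
    {"x": 272, "y": 41, "z": 5, "rx": 0, "ry": 0, "rz": 1.627, "fingers": -0.3},
    {"x": 272, "y": 41, "z": 5, "rx": 0, "ry": 0, "rz": 1.627, "fingers": -0.3},
    {"x": 272, "y": 41, "z": 5, "rx": 0, "ry": 0, "rz": 1.627, "fingers": -0.3},
    {"x": 272, "y": 41, "z": 5, "rx": 0, "ry": 0, "rz": 1.627, "fingers": -0.3},
    {"x": 272, "y": 41, "z": 5, "rx": 0, "ry": 0, "rz": 1.627, "fingers": -0.3},
  ],
  force=30,
)

```text
time_s: 24.98
tool_pos: [0.6071, -0.0018, 0.1174]
tool_rot: [-180.0, 0.0, -3.1]
force: [0.9, 0.2, 0.2]
grip_width: 0.0562
grasp_force: 0.0
```

Run:
```python
from h import *
d=shot("wrist","pics/w9.png")
o=sensors.get_obs();print(o["tool_pos"],o["tool_rot"],o["time_s"],o["grip_width"])
plan((.611,-.004,.012,-3.2))
```

```text
[ 0.60713962 -0.00182054  0.11752897] [-1.79982537e+02 -1.91593402e-03 -3.10111131e+00] 25.025 0.05638613254361532
x 4 y 2 z 106 rz 0.002
```

View pics/w9.png

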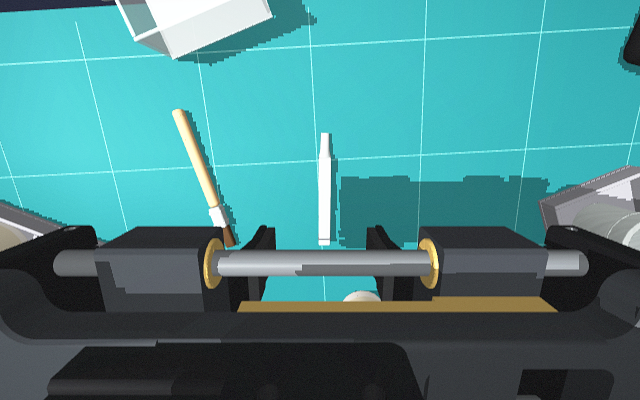

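The setter runs (327,133) to (323,243), nearly centred. The narrow brush at (205,180) is clear of the fingers. Gripping.

Emit:
drive_tool(
  moves=[
    {"x": 4, "y": 3, "z": 50, "rx": 0, "ry": 0, "rz": 0.02, "fingers": -0.2},
    {"x": 4, "y": 3, "z": 88, "rx": 0, "ry": 0, "rz": 0.02, "fingers": 0},
    {"x": 4, "y": 3, "z": 105, "rx": 0, "ry": 0, "rz": 0.02, "fingers": 0},
    {"x": 4, "y": 3, "z": 105, "rx": 0, "ry": 0, "rz": 0.02, "fingers": 0},
    {"x": 4, "y": 3, "z": 105, "rx": 0, "ry": 0, "rz": 0.02, "fingers": 1},
    {"x": 4, "y": 3, "z": 105, "rx": 0, "ry": 0, "rz": 0.02, "fingers": 1},
    {"x": 4, "y": 3, "z": 105, "rx": 0, "ry": 0, "rz": 0.02, "fingers": 1},
    {"x": 4, "y": 3, "z": 105, "rx": 0, "ry": 0, "rz": 0.02, "fingers": 1},
    {"x": 4, "y": 3, "z": 70, "rx": 0, "ry": 0, "rz": 0.02, "fingers": 1},
    {"x": 4, "y": 3, "z": 20, "rx": 0, "ry": 0, "rz": 0.02, "fingers": 1},
    {"x": 4, "y": 3, "z": -10, "rx": 0, "ry": 0, "rz": 0.02, "fingers": 1},
    {"x": 4, "y": 3, "z": -10, "rx": 0, "ry": 0, "rz": 0.02, "fingers": 1},
  ],
  force=30,
)

```text
time_s: 26.52
tool_pos: [0.6127, -0.0052, 0.13]
tool_rot: [-179.9, -0.3, -4.3]
force: [0.4, 0.5, -1.9]
grip_width: 0.0116
grasp_force: 30.0
```

Run:
```python
from h import *
plan((.450,-.317,.13,21.0),(.450,-.317,.09,21.0))
```

```text
x -139 y 323 z 0 rz -0.442
x -139 y 323 z 40 rz -0.442
```

Emit:
drive_tool(
  moves=[
    {"x": -24, "y": 54, "z": 0, "rx": 0, "ry": 0, "rz": -0.08, "fingers": 1},
    {"x": -48, "y": 110, "z": 0, "rx": 0, "ry": 0, "rz": -0.16, "fingers": 1},
    {"x": -72, "y": 166, "z": 0, "rx": 0, "ry": 0, "rz": -0.24, "fingers": 1},
    {"x": -96, "y": 222, "z": 0, "rx": 0, "ry": 0, "rz": -0.32, "fingers": 1},
    {"x": -120, "y": 278, "z": 0, "rx": 0, "ry": 0, "rz": -0.4, "fingers": 1},
    {"x": -139, "y": 323, "z": 0, "rx": 0, "ry": 0, "rz": -0.442, "fingers": 1},
    {"x": -139, "y": 323, "z": 30, "rx": 0, "ry": 0, "rz": -0.442, "fingers": 1},
    {"x": -139, "y": 323, "z": 40, "rx": 0, "ry": 0, "rz": -0.442, "fingers": 1},
    {"x": -139, "y": 323, "z": 40, "rx": 0, "ry": 0, "rz": -0.442, "fingers": 1},
    {"x": -139, "y": 323, "z": 40, "rx": 0, "ry": 0, "rz": -0.442, "fingers": 1},
  ],
  force=30,
)

```text
time_s: 27.78
tool_pos: [0.4489, -0.3162, 0.0879]
tool_rot: [180.0, -0.0, 21.1]
force: [0.3, -0.8, -1.1]
grip_width: 0.0117
grasp_force: 30.0
```

Run:
```python
from h import *
d=shot("wrist","pics/w10.png")
o=sensors.get_obs();print(o["tool_pos"],o["tool_rot"],o["time_s"],o["grip_width"])
plan((.452,-.317,.0185,21))
```

```text
[ 0.44908288 -0.31634687  0.08817367] [ 1.79955520e+02 -4.76832593e-02  2.11032596e+01] 27.825 0.011276222991349599
x 2 y 2 z 70 rz 0.002
```

View pics/w10.png

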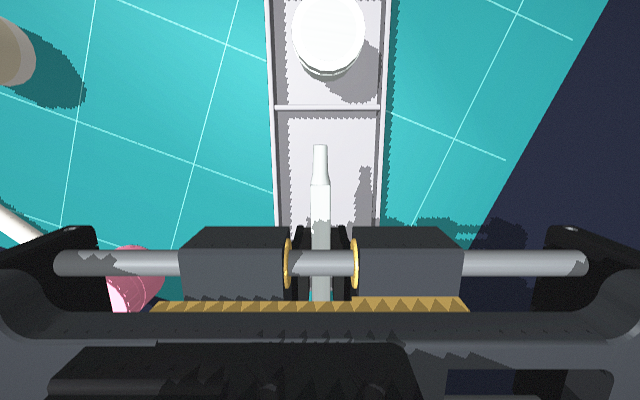

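The setter at (320,190) is held in line with the long compartment (270–388), and the tin stands at (328,35) in the square one. Lowering and releasing.

Emit:
drive_tool(
  moves=[
    {"x": 0, "y": 4, "z": 30, "rx": 0, "ry": 0, "rz": 0, "fingers": 1},
    {"x": 0, "y": 4, "z": 60, "rx": 0, "ry": 0, "rz": 0, "fingers": 1},
    {"x": 0, "y": 4, "z": 71, "rx": 0, "ry": 0, "rz": 0, "fingers": 1},
    {"x": 0, "y": 4, "z": 71, "rx": 0, "ry": 0, "rz": 0, "fingers": 1},
    {"x": 0, "y": 4, "z": 71, "rx": 0, "ry": 0, "rz": 0, "fingers": 1},
    {"x": 0, "y": 4, "z": 71, "rx": 0, "ry": 0, "rz": 0, "fingers": 0.4},
    {"x": 0, "y": 4, "z": 71, "rx": 0, "ry": 0, "rz": 0, "fingers": 0.4},
    {"x": 0, "y": 4, "z": 71, "rx": 0, "ry": 0, "rz": 0, "fingers": 0.4},
    {"x": 0, "y": 4, "z": 40, "rx": 0, "ry": 0, "rz": 0, "fingers": 0.4},
    {"x": 0, "y": 4, "z": 0, "rx": 0, "ry": 0, "rz": 0, "fingers": 0.3},
    {"x": 0, "y": 4, "z": -60, "rx": 0, "ry": 0, "rz": 0, "fingers": 0},
    {"x": 0, "y": 4, "z": -120, "rx": 0, "ry": 0, "rz": 0, "fingers": 0},
    {"x": 0, "y": 4, "z": -120, "rx": 0, "ry": 0, "rz": 0, "fingers": 0},
  ],
  force=30,
)

```text
time_s: 29.45
tool_pos: [0.4518, -0.3225, 0.2124]
tool_rot: [179.7, -0.4, 21.0]
force: [-1.4, 0.3, -0.2]
grip_width: 0.0424
grasp_force: 0.0
```

Run:
```python
from h import *
a=shot("scene","pics/s2.png")["image"];d=shot("top","pics/top3.png")
c=cv2.resize(a[140:300,130:550],None,fx=1.9,fy=1.9);e=cv2.resize(d["image"][90:250,125:525],(c.shape[1],290))
cv2.imwrite("pics/fin.png",np.vstack([c[:304],e])[:,:,::-1])
```

```text
(no output)
```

View pics/fin.png

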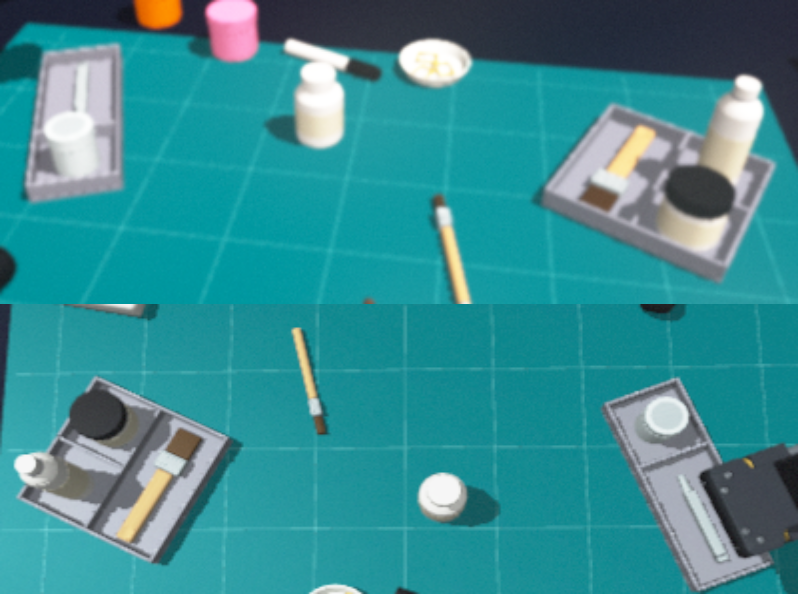

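All five pieces look in place. In the top view the jar is at (98,413), the bottle at (35,467), the brush runs (187,433) to (122,540), the tin is at (666,418) and the setter runs (683,478) to (722,560). The other stock hasn't moved. One numeric check of the jar and the brush ends.

Run:
```python
from h import *
d=vision.read_camera("top")
P=lambda q,z:cast(d,[[q[0]/1.995+124.75,(q[1]-304)*160/290+89.75]],z)[0,:2]
c=np.array([P(q,.022) for q in((96,378),(231,438),(155,561),(20,496))]); C=c.mean(0); y=c[0]-c[3]; y/=np.linalg.norm(y); x=np.array([y[1],-y[0]])
print(C)
for n,q,z in(("jar",(98,413),.062),("bottle",(30,463),.126),("bristle",(188,433),.012),("handle",(124,541),.012)):
    v=P(q,z)-C; print(n,(v@x).round(4),(v@y).round(4))
```

```text
[0.51689058 0.3082071 ]
jar -0.0414 0.042
bottle -0.0407 -0.0401
bristle 0.0371 0.0694
handle 0.04 -0.0789
```

```bash
python3 -c "
from cell import workorder
print(workorder.sign_off())"
```

```text
the job is handed in; nothing more can be done
None
```

Both kits are packed and the job is handed in at about 30 s of the 109 s allowed; sign-off returned no verdict, but the last pictures showed all five pieces in their compartments and the short bottle and narrow brush where they started.

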